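# Find the lamp base that rocks and lay it out for rework

## Robot

A 7-joint arm with a two-finger parallel gripper is mounted at the origin on the work surface. World frame = base frame: x ahead of the robot, y to its left, z up, the work surface at z = 0. Lengths are in m, angles in rad, forces in N, time in s.
With the tool pointing down it reaches from about 0.375 to 0.925 m from the base axis. Payload 3.1 kg.
Tool frame: the origin (TCP) lies on the centre line of the jaws, within the pads' length; the fingertips stand 14 mm ahead of it and the grasp point (between the pads) lies 5 mm behind it; z points along the fingers, y is the direction in which the jaws open and shut (so a half turn about z gives the same grasp; the last joint's range is limited). The gripper opens to 85 mm and grips with 20 to 120 N. Pads are 22 mm wide; open, the fingers measure 114 mm over their backs; the gripper's body (76 mm by 85 mm) begins 54 mm behind the grasp point. The pads swing forward as they close: fully open they stand 13 mm farther back than shut.
Start: joints at [-1.43, 0.383, 0.044, 1.598, -0.018, 1.161, -0.05], TCP at [0.154, 0.632, 0.245] pointing down, gripper open.
Joint ranges: [-2.61, 2.61], [-0.41, 2.15], [-1.48, 1.57], [0, 2.5], [-1.57, 4.71], [0.05, 1.97], [-2.85, 2.85]. Speed limits (rad/s): [2.79, 2.79, 3.14, 3.14, 3.14, 3.14, 3.14].

## Interface

Orientations are given as [roll, pitch, yaw] about the fixed x, y, z axes, in that order (R = Rz(yaw) Ry(pitch) Rx(roll)).
In Python, from cell import status, vision, workorder gives the robot as it stands.
- The arm moves only by the tool arm_command, never from a script. Its argument "increments" is a list of rows, each a list of 7 numbers: the closure, from -1 (fully open) to 1 (shut), then the shift along the tool's x, y, z in cm, then the turn, a rotation vector about the tool's x, y, z in degrees. A call has 1 to 5 rows; each row is the pose to reach, as a shift and turn from the pose commanded when the call began, along the tool's axes at that moment; what a row does not reach only later rows make up. A row lasts 1/12 s, in which the tool goes at most 41.7 mm and 7.16 degrees, less where a joint would pass 70% of its speed; a pose out of reach is approached as far as the arm can. A call with a gripper value outside its range is refused whole. The fingers move at their own pace and stop on an object; the grip force is fixed at half the most. Time passes only in rows, so rows that repeat a pose let the fingers close. It gives the time, the measured TCP pose, the force and the opening at its end, in the units of the state.
- status.get_obs(): the state, without advancing time (a new reading comes with each control period).
- vision.camera(name): name is "scene" or "top" or "wrist"; returns a dict with "img" (420x560x3 uint8, red, green, blue), "K" (3x3 intrinsics, pixels), "eye" and "attitude" of the camera in the world; the wrist camera has in their place "hand_eye" (4x4, takes a point from camera to tool coordinates, whose origin is the TCP and whose axes are the flange's). Camera axes: x right, y down, z forward; pixel columns grow to the right and rows downward; lengths in m; the calibration is good to about 2 mm. A picture is of the moment at which its call begins: read the wrist's pose just before it. There is no depth.
- workorder.finish_job(): hands the job in, once; it reports no verdict.
Trained networks look in a picture, given as the dict that the camera call returned (one of the last four; its "shot" number tells which), for a name from the list of things; names that differ only in an ending like _2 or _b are one class to them, and where a whole thing is asked for, a point or a joint stands for the part that bears it (a point fixed in the world has none). Each returns a list of dicts, best first, with "confidence" (0 to 1); they miss things now and then, are a little off and sometimes report something else, mostly with a low value. They report only what shows in the picture. A call takes as long as a camera call. They do not tell look-alikes from the thing itself.
- vision.search_frame(thing, picture): "at" ([x, y, z] in m, in world coordinates, good to about 4 mm: the middle of the surface that is visible of it).
- vision.landmark_of(thing, picture): "at" ([x, y, z] in m, in world coordinates, good to about 4 mm: a listed point, or the origin of a listed thing).
The state is a dict: "time": time; "qpos": joint angles; "qd": joint speeds; "effort": joint torques, N m; "position": TCP position; "ee_rot": TCP orientation; "wrist_force": force on the tool from outside, world axes, zero at the start; "torque": the same for the moment, N m; "grip_width": opening from 0.0 (shut) to 1.0 (fully open).
Only numpy, scipy, OpenCV 4.12 (cv2) and the standard library are available. Lean on these libraries where they do the work, as an engineer would, in place of code of your own. Each camera call takes 0.05 s, during which the arm holds its last target.

## Task

One of the three turned wooden lamp bases rocks on the bench: find it by pressing down lightly on their discs near the rim where they stand, so that it is seen to rock before it is moved. Stand the one that rocks upright in the red tray and lay the cork sanding block flat beside it on the tray's floor, ready for rework. Leave the two steady bases and the other things standing where they are, and do not drop or knock over anything.

Things in the scene. Friction and masses are not known exactly. Their poses are not given: they have to be found in the camera images.
- base_a: Dark turned-wood lamp base, 0.24 kg: disc 130 mm across, 18 mm thick (rim bevelled beneath, its lower corner 4.8 mm up), upright round stem 30 mm in diameter in its middle, top 68 mm above the underside (brass nub to 74; foot flares below 25). Origin: centre of the underside; z up the stem. Grip the stem about 45 mm up. Which one rocks is not told by name or place; all look alike from above.
- base_b: Size and look as base_a. Of the three, two have a 114 mm wide flat beneath and stay still when pressed inside it; press about 50 mm from the axis, anywhere round, a few newtons.
- base_c: Size and look as base_a. Of the three, one is crowned beneath: it stands level on a flat 28 mm wide; about 1 N down near the rim, anywhere round, tips it 0.09 rad, that edge dropping 5 mm to the bench; released, it comes level.
- rework_tray: Red plastic tray, fixed to the bench, 300 mm (its x) by 200 mm (its y) outside, open on top, walls 5 mm thick and 35 mm high, floor 5 mm thick. Origin: centre of its underside, on the bench. It may be on the left or on the right of the bench. It has room for a base at one end (70 mm along x from the centre) and the sanding block, laid across, at the other (75 mm).
- sanding_block: Cork sanding block with a red-brown abrasive underside, 110 mm (its x) by 50 mm (its y) by 30 mm high, lying flat on the bench, 0.08 kg; origin: centre of its underside. Grip it across its 50 mm width.
- finish_board: Bystander: green-topped board 320 x 190 mm, 12 mm thick, fixed to the bench on the side that the tray is not, with a wax tin and a brush on it (to 57 mm high). Origin: centre of its underside.
- pencil: Bystander: flat red carpenter's pencil 165 x 14 x 8 mm along its x, lying on the bench; origin near its centre, underneath.
- tape_measure: Bystander: grey tape measure 72 x 66 x 37 mm with a blue disc; origin under its centre.
- screwdriver: Bystander: green-handled screwdriver 200 mm long lying at the back.
Mind the look-alikes: they are no part of the job. What is meant by the sanding_block is not green or turquoise, and is the larger of those in its own colour.

How it is judged:
On the way:
1. the base that rocks is pressed by the fingers while standing on the bench, and tips by more than 0.05 rad (contact force between the fingers and rocking_disc above 0.2 N and angle between rocking_disc's own z axis and vertical between 0.05 and 0.2 rad and height (world z) of rocking_disc below 0.02 m and distance of rocking_disc from where it was at the start of the episode below 0.03 m), for 0.1 s.
At the end, for the whole second after the job is handed in: Rocking base upright on the red tray's floor, tilt under 0.15 rad; sanding block flat on the tray's floor (tilt under 0.1 rad); the two steady bases standing within 40 mm of where they were; all at rest (under 0.03 m/s, 0.3 rad/s) (x of rocking_disc in the frame of rework_tray between -0.09 and 0.09 m and y of rocking_disc in the frame of rework_tray between -0.04 and 0.04 m and z of rocking_disc in the frame of rework_tray between 0.012 and 0.026 m and angle between rocking_disc's own z axis and vertical below 0.15 rad and x of sanding_block in the frame of rework_tray between -0.13 and 0.13 m and y of sanding_block in the frame of rework_tray between -0.08 and 0.08 m and z of sanding_block in the frame of rework_tray between 0.001 and 0.012 m and angle between sanding_block's own z axis and vertical below 0.1 rad and distance of each of steady_disc_1, steady_disc_2 from where it was at the start of the episode below 0.04 m and angle between each of steady_disc_1, steady_disc_2's own z axis and vertical below 0.05 rad and linear speed of each of base_a, base_b, base_c, sanding_block below 0.03 m/s and angular speed of each of base_a, base_b, base_c, sanding_block below 0.3 rad/s); the robot touches nothing.
It fails at once if a base is knocked over (tilted more than 0.6 rad) (angle between any of base_a, base_b, base_c's own z axis and vertical above 0.6 rad).
It fails at once if a base or the block is dropped (in the air more than 50 mm above the bench and not touched by the fingers) ((height (world z) of base_a above 0.05 m and contact force between the fingers and base_a below 0.02 N) or (height (world z) of base_b above 0.05 m and contact force between the fingers and base_b below 0.02 N) or (height (world z) of base_c above 0.05 m and contact force between the fingers and base_c below 0.02 N) or (height (world z) of sanding_block above 0.05 m and contact force between the fingers and sanding_block below 0.02 N)).
It fails at once if one of the other things on the bench is moved more than 40 mm (distance of any of pencil, tape_measure, screwdriver from where it was at the start of the episode above 0.04 m).
It also fails if it takes over 70 s, if anything falls off the work surface, if the arm or the gripper's body presses on something with over 40 N, if the wrist force passes 120 N, or if a joint passes its speed limit or range.

## Working session

There is one attempt and no reset: what is moved stays moved. The work goes in short steps, Python scripts to look and compute and a tool call to move; the robot and the scene stay as the last step left them, time stands still between calls to the robot, and variables do not carry over. Pictures are saved under pics/ and viewed, and the job is handed in when it is done.

Besides the shell and the picture viewer there is one more tool, called after ">>>" as name(argument=value, ...), one argument or row to a line, values as JSON. arm_command: Moves the arm, as the interface text tells. Its arguments: {"type":"object","properties":{"increments":{"type":"array","items":{"type":"array","items":{"type":"number"}}}},"required":["increments"]}

```bash
ls; mkdir -p pics; cat > h.py <<'E'
import numpy as np, cv2
from cell import status, vision, workorder
def save(p,n,crop=None,s=1):
    im=p["img"][:,:,::-1]
    if crop: a,b,c,d=crop; im=im[b:d,a:c]
    if s!=1: im=cv2.resize(im,None,fx=s,fy=s,interpolation=cv2.INTER_CUBIC)
    cv2.imwrite("pics/"+n,im)
E
python3 - <<'E'
from h import *
o=status.get_obs(); print({k:np.round(v,3) for k,v in o.items()})
for n in ("scene","top"):
    p=vision.camera(n); save(p,n+"0.png"); print(n,p["K"].tolist(),p["eye"],p["attitude"])
    for t in ["base_a","sanding_block","rework_tray","finish_board","pencil","tape_measure","screwdriver"]:
        for f in (vision.search_frame,vision.landmark_of):
            print(t,f.__name__,[(np.round(d["at"],3).tolist(),round(d["confidence"],2)) for d in f(t,p)][:5])
print(status.get_obs()["time"])
E
```

```text
pics
{'time': np.float64(0.0), 'qpos': array([-1.43 ,  0.384,  0.044,  1.6  , -0.018,  1.161, -0.05 ]), 'qd': array([-0.001,  0.   ,  0.001,  0.001, -0.001,  0.001, -0.   ]), 'effort': array([-0.0000e+00, -4.3346e+01,  1.0240e+00, -2.4951e+01,  1.1000e-02,
        1.1000e-02,  0.0000e+00]), 'position': array([0.154, 0.631, 0.244]), 'ee_rot': array([-3.139,  0.   ,  2.903]), 'wrist_force': array([ 0.658, -0.666, -0.14 ]), 'torque': array([ 0.003, -0.01 , -0.011]), 'grip_width': np.float64(1.001)}
scene [[459.58278409697965, 0.0, 282.192047287786], [0.0, 459.58278409697965, 209.95911976890847], [0.0, 0.0, 1.0]] [1.19525598 0.3045713  1.02884239] [-2.52007579 -0.01111318  2.04130602]
base_a call [([0.664, 0.039, 0.021], 0.83), ([0.472, 0.113, 0.019], 0.81), ([0.45, -0.118, 0.022], 0.76)]
base_a call [([0.436, -0.124, -0.001], 0.98), ([0.46, 0.104, 0.002], 0.65), ([0.652, 0.034, 0.002], 0.55)]
sanding_block call [([0.301, 0.204, 0.032], 0.95), ([0.664, -0.141, 0.031], 0.68), ([0.774, -0.28, 0.02], 0.64), ([0.65, 0.224, 0.023], 0.64), ([0.779, 0.195, 0.035], 0.43)]
sanding_block call [([0
[... 1269 characters left out ...]
0.219, -0.002], 0.87), ([0.659, -0.141, 0.001], 0.55), ([0.513, 0.405, 0.0], 0.41)]
rework_tray call []
rework_tray call [([0.514, -0.407, -0.001], 0.62)]
finish_board call [([0.766, 0.188, 0.038], 0.66), ([0.512, 0.398, 0.012], 0.58), ([0.431, -0.123, 0.015], 0.54)]
finish_board call [([0.517, 0.404, -0.002], 0.89), ([0.467, 0.106, 0.002], 0.44)]
pencil call [([0.461, 0.007, 0.01], 0.92)]
pencil call [([0.431, -0.124, -0.003], 0.69), ([0.459, 0.002, 0.0], 0.56)]
tape_measure call [([0.767, 0.19, 0.038], 0.72)]
tape_measure call [([0.773, 0.191, 0.003], 0.78)]
screwdriver call [([0.79, -0.019, 0.016], 0.87), ([0.766, 0.192, 0.035], 0.33)]
screwdriver call [([0.799, 0.017, -0.004], 0.85)]
1.5
```

View pics/scene0.png

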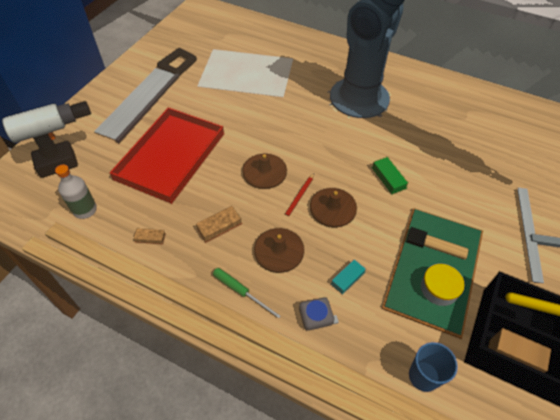

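View pics/top0.png

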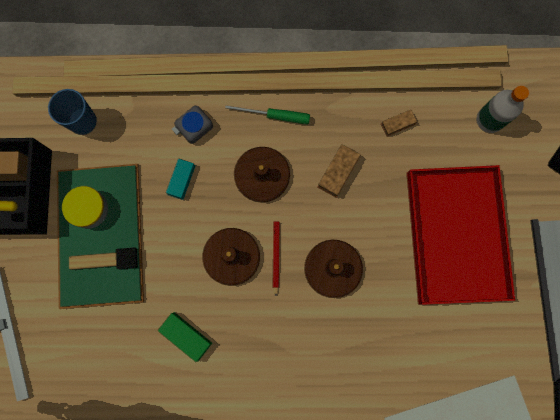

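```bash
python3 - <<'E'
import cv2
a=cv2.imread("pics/top0.png");b=cv2.imread("pics/scene0.png")
A=cv2.resize(a[110:310,190:390],None,fx=4,fy=4,interpolation=2)[:600]
cv2.imwrite("pics/t_crop.png",cv2.resize(a[130:310,195:435],None,fx=3.3,fy=3.3,interpolation=2))
cv2.imwrite("pics/s_crop.png",cv2.resize(b[130:290,120:370],None,fx=3.2,fy=3.2,interpolation=2))
E
```

```text
(no output)
```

View pics/t_crop.png

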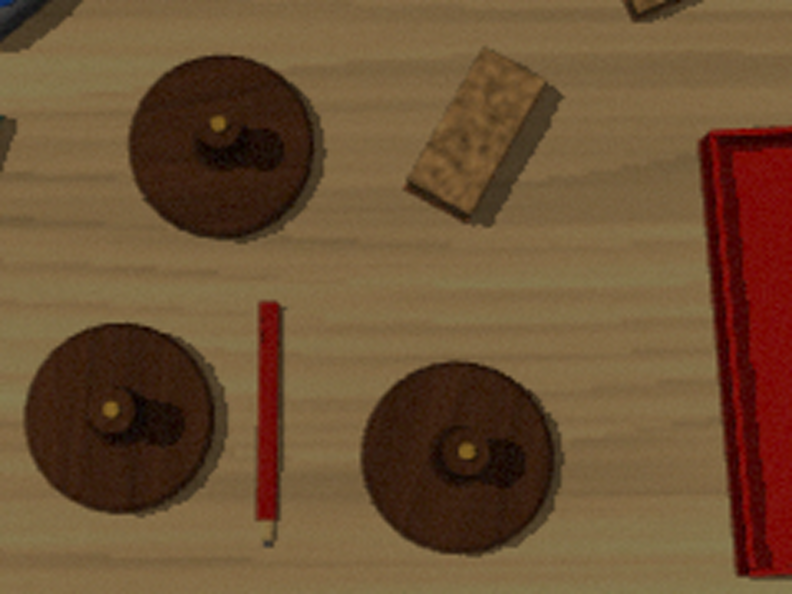

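View pics/s_crop.png

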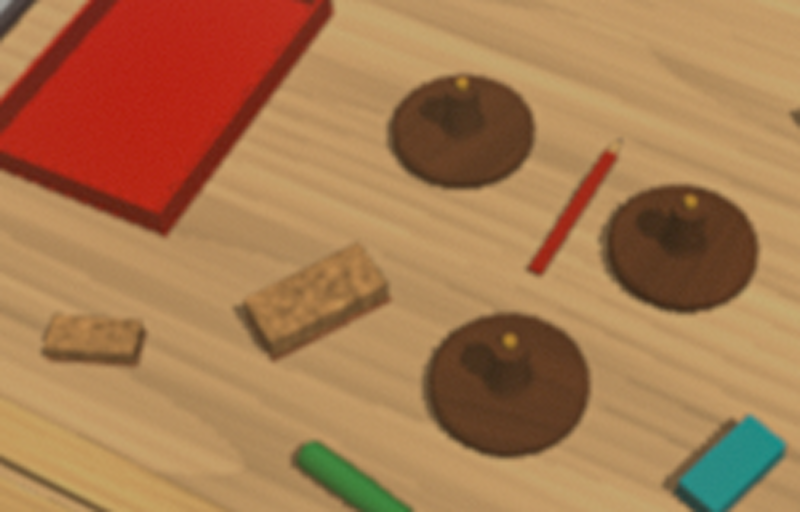

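```bash
cat >> h.py <<'E'
from scipy.spatial.transform import Rotation as Ro
CAM={"scene":(np.array([[459.58278,0,282.192],[0,459.58278,209.959],[0,0,1]]),np.array([1.19525598,0.3045713,1.02884239]),[-2.52007579,-0.01111318,2.04130602]),
"top":(np.array([[541.37235,0,266.709],[0,541.37235,211.39],[0,0,1]]),np.array([0.36340778,-0.00782093,1.22655299]),[-2.97679046,0.02517818,-1.57656238])}
def ray(c,uv):
    K,e,a=CAM[c]; d=Ro.from_euler("xyz",a).as_matrix()@np.linalg.inv(K)@[uv[0],uv[1],1]; return e,d/np.linalg.norm(d)
def tri(u1,u2,c1="top",c2="scene"):
    A=np.zeros((3,3));b=np.zeros(3);L=[ray(c1,u1),ray(c2,u2)]
    for e,d in L: P=np.eye(3)-np.outer(d,d);A+=P;b+=P@e
    x=np.linalg.solve(A,b); return x,[np.linalg.norm((np.eye(3)-np.outer(d,d))@(x-e)) for e,d in L][0]
def onz(c,uv,z): e,d=ray(c,uv); return e+d*(z-e[2])/d[2]
def proj(c,X):
    K,e,a=CAM[c]; q=K@(Ro.from_euler("xyz",a).as_matrix().T@(np.array(X)-e)); return q[:2]/q[2]
E
python3 - <<'E'
from h import *
r=lambda x:np.round(x,4)
for n,a,b in [("far",(261.1,167.6),(279.4,236.6)),("left",(228.6,253.9),(335.9,192.8)),("right",(336.5,267),(264.4,155.9))]:
    x,e=tri(a,b);print(n,r(x),r(e))
for a,b in [((408,170),(169,110)),((499,166),(223,127)),((408,170),(172,198)),((499,166),(113,153)),((515,301),(169,110)),((418,304),(223,127))]:
    x,e=tri(a,b);print("tray",r(x),r(e))
t=cv2.imread("pics/top0.png");
hsv=cv2.cvtColor(t,cv2.COLOR_BGR2HSV)
T=lambda p:(p[0]/3.3+195,p[1]/3.3+130)
S=lambda p:(p[0]/3.2+120,p[1]/3.2+130)
for p in [(485,47),(549,82),(466,212),(408,183)]: print("block top cam z.03",r(onz("top",T(p),.03)))
for p in [(245,305),(273,345),(358,243),(386,281)]: print("block scene z.03",r(onz("scene",S(p),.03)))
for a,b in [((485,47),(273,345)),((549,82),(245,305)),((466,212),(358,243)),((408,183),(386,281))]:
    x,e=tri(T(a),S(b));print("blk",r(x),r(e))
for p in [(408,170),(499,166),(515,301),(418,304)]: print("tray z.035",r(onz("top",p,.035)))
E
```

```text
far [0.6534 0.0325 0.0697] 0.0006
left [0.4642 0.1029 0.0708] 0.0007
right [ 0.4347 -0.1269  0.0691] 0.0006
tray [ 0.598  -0.2512  0.3101] 0.023
tray [ 0.564  -0.273   0.2995] 0.1103
tray [ 0.6538 -0.2969  0.0276] 0.0018
tray [ 0.6432 -0.4727  0.1068] 0.0027
tray [ 0.3604 -0.5165  0.0164] 0.0026
tray [ 0.3576 -0.3083  0.0312] 0.0035
block top cam z.03 [ 0.7161 -0.1514  0.03  ]
block top cam z.03 [ 0.6906 -0.1946  0.03  ]
block top cam z.03 [ 0.6001 -0.1352  0.03  ]
block top cam z.03 [ 0.6207 -0.0962  0.03  ]
block scene z.03 [ 0.6991 -0.1856  0.03  ]
block scene z.03 [ 0.7211 -0.1446  0.03  ]
block scene z.03 [ 0.6029 -0.1359  0.03  ]
block scene z.03 [ 0.6257 -0.0957  0.03  ]
blk [ 0.7177 -0.1505  0.0216] 0.0021
blk [ 0.6932 -0.1944  0.0168] 0.0024
blk [ 0.601  -0.1363  0.0272] 0.0009
blk [ 0.6223 -0.0973  0.0242] 0.0007
tray z.035 [ 0.6529 -0.2969  0.035 ]
tray z.035 [ 0.6596 -0.4997  0.035 ]
tray z.035 [ 0.3614 -0.5112  0.035 ]
tray z.035 [ 0.3562 -0.3039  0.035 ]
```

```bash
cat >> h.py <<'E'
def plan(xyz,yawdeg):
    o=status.get_obs(); R=Ro.from_euler("xyz",o["ee_rot"]); Rt=Ro.from_euler("xyz",[np.pi,0,np.radians(yawdeg)])
    d=R.inv().apply(np.array(xyz)-o["position"])*100; rv=(R.inv()*Rt).as_rotvec(degrees=True)
    print("t",round(float(o["time"]),2),"pos",np.round(o["position"],4),"rpy",np.round(np.degrees(o["ee_rot"]),1),"F",np.round(o["wrist_force"],2),"grip",round(float(o["grip_width"]),2))
    print("shift cm",np.round(d,2),"turn",np.round(rv,2),"rows",round(max(np.linalg.norm(d)/4.17,np.linalg.norm(rv)/7.16),1))
E
python3 - <<'E'
from h import *
plan([0.509,0.092,0.245],166.3)
plan([0.509,0.092,0.08],166.3)
E
```

```text
t 1.5 pos [0.1537 0.6316 0.2453] rpy [-180.    -0.   166.3] F [-0.29 -0.25  0.14] grip 1.0
shift cm [-4.728e+01 -4.402e+01  3.000e-02] turn [-0.   -0.    0.02] rows 15.5
t 1.5 pos [0.1537 0.6316 0.2453] rpy [-180.    -0.   166.3] F [-0.29 -0.25  0.14] grip 1.0
shift cm [-47.28 -44.02  16.53] turn [-0.   -0.    0.02] rows 16.0
```

>>> arm_command(
  increments=[
    [1, -3, -2.8, 0, 0, 0, 0],
    [1, -6, -5.6, 0, 0, 0, 0],
    [1, -9, -8.4, 0, 0, 0, 0],
    [1, -12, -11.2, 0, 0, 0, 0],
    [1, -15, -14, 0, 0, 0, 0],
  ],
)

```text
time: 1.92
position: [0.2672, 0.4584, 0.2454]
ee_rot: [3.141, 0.0, 2.903]
wrist_force: [0.7, -0.5, 0.5]
grip_width: 0.303
```

>>> arm_command(
  increments=[
    [1, -3, -2.8, 0, 0, 0, 0],
    [1, -6, -5.6, 0, 0, 0, 0],
    [1, -9, -8.4, 0, 0, 0, 0],
    [1, -12, -11.2, 0, 0, 0, 0],
    [1, -15, -14, 0, 0, 0, 0],
  ],
)

```text
time: 2.33
position: [0.3798, 0.2868, 0.2457]
ee_rot: [3.14, 0.0, 2.903]
wrist_force: [0.1, 1.6, 0.5]
grip_width: 0.0
```

>>> arm_command(
  increments=[
    [1, -3, -2.8, 2, 0, 0, 0],
    [1, -6, -5.6, 4, 0, 0, 0],
    [1, -9, -8.4, 6, 0, 0, 0],
    [1, -12, -11.2, 8, 0, 0, 0],
    [1, -15, -14, 10, 0, 0, 0],
  ],
)

```text
time: 2.75
position: [0.4828, 0.1306, 0.1538]
ee_rot: [3.14, 0.001, 2.903]
wrist_force: [1.0, 0.8, 0.3]
grip_width: 0.004
```

```bash
python3 -c "
from h import *
plan([0.509,0.092,0.055],166.3)"
```

```text
t 2.75 pos [0.4828 0.1306 0.1538] rpy [1.799e+02 1.000e-01 1.663e+02] F [0.96 0.79 0.25] grip 0.0
shift cm [-3.45 -3.15  9.88] turn [0.07 0.06 0.04] rows 2.6
```

>>> arm_command(
  increments=[
    [1, -2.3, -2.0, 2, 0, 0, 0],
    [1, -2.3, -2.0, 5, 0, 0, 0],
    [1, -2.3, -2.0, 8, 0, 0, 0],
    [1, -2.3, -2.0, 9, 0, 0, 0],
    [1, -2.3, -2.0, 9, 0, 0, 0],
  ],
)

```text
time: 3.17
position: [0.4967, 0.1065, 0.0614]
ee_rot: [-3.138, -0.006, 2.903]
wrist_force: [-0.3, 0.9, -0.4]
grip_width: -0.002
```

```bash
python3 -c "
from h import *
plan([0.509,0.092,0.032],166.3)
p=vision.camera('top'); save(p,'top1.png',(180,130,380,310),4*.9)
p=vision.camera('wrist'); save(p,'w1.png')
plan([0.509,0.092,0.032],166.3)"
```

```text
t 3.17 pos [0.4967 0.1065 0.0614] rpy [-179.8   -0.3  166.3] F [-0.25  0.93 -0.38] grip -0.0
shift cm [-1.56 -1.11  2.93] turn [-0.22 -0.32  0.04] rows 0.8
t 3.27 pos [0.4998 0.1077 0.0646] rpy [180.    0.  166.4] F [0.48 0.16 0.45] grip -0.0
shift cm [-1.27 -1.31  3.26] turn [0.02 0.02 0.07] rows 0.9
```

View pics/w1.png

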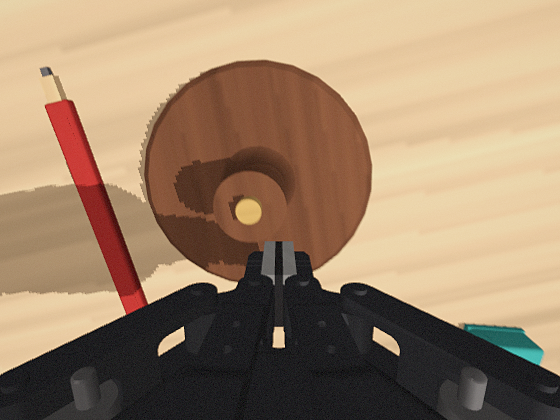

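View pics/top1.png

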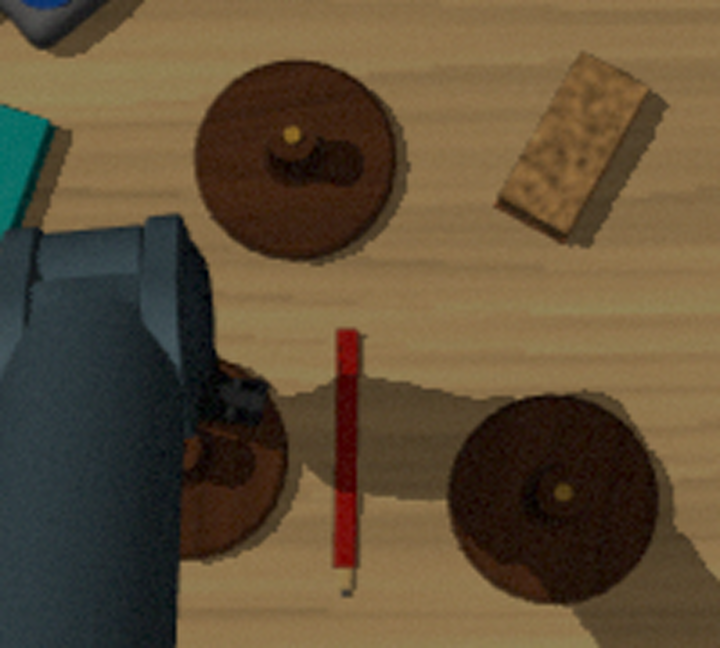

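>>> arm_command(
  increments=[
    [1, 0, 0, 0, 0, 0, 0],
    [1, 0, 0, 0, 0, 0, 0],
  ],
)

```text
time: 3.43
position: [0.501, 0.1082, 0.0659]
ee_rot: [3.139, 0.003, 2.904]
wrist_force: [0.8, -0.2, 0.1]
grip_width: 0.0
```

```bash
python3 -c "
from h import *
plan([0.509,0.092,0.034],166.3)"
```

```text
t 3.43 pos [0.501  0.1082 0.0659] rpy [179.9   0.2 166.4] F [ 0.78 -0.17  0.14] grip 0.0
shift cm [-1.15 -1.39  3.19] turn [0.15 0.18 0.08] rows 0.9
```

>>> arm_command(
  increments=[
    [1, -1.1, -1.4, 1.5, 0, 0, 0],
    [1, -1.1, -1.4, 2.8, 0, 0, 0],
    [1, -1.1, -1.4, 2.8, 0, 0, 0],
    [1, -1.1, -1.4, 2.8, 0, 0, 0],
  ],
)

```text
time: 3.77
position: [0.5069, 0.0913, 0.0366]
ee_rot: [3.141, 0.0, 2.903]
wrist_force: [0.1, -0.1, 0.0]
grip_width: -0.001
```

```bash
python3 -c "
from h import *
plan([0.509,0.092,0.031],166.3)
p=vision.camera('wrist'); save(p,'w2.png')
plan([0.509,0.092,0.031],166.3)"
```

```text
t 3.77 pos [0.5069 0.0913 0.0366] rpy [180.    0.  166.3] F [ 0.1  -0.12  0.02] grip -0.0
shift cm [-0.19  0.12  0.56] turn [0.03 0.   0.03] rows 0.1
t 3.82 pos [0.5073 0.0917 0.037 ] rpy [1.799e+02 1.000e-01 1.664e+02] F [-0.17  0.18  0.02] grip -0.0
shift cm [-0.16  0.07  0.6 ] turn [0.07 0.05 0.06] rows 0.1
```

View pics/w2.png

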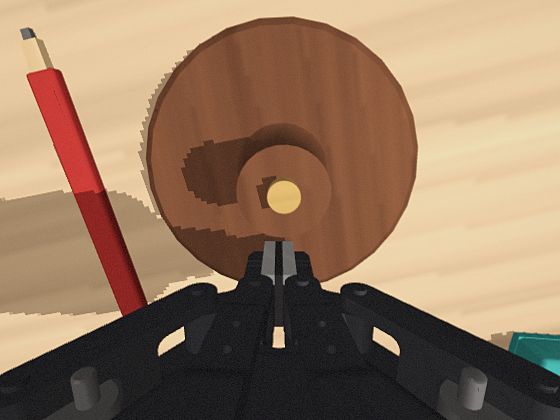

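>>> arm_command(
  increments=[
    [1, 0, 0, 0.3, 0, 0, 0],
    [1, 0, 0, 0.5, 0, 0, 0],
    [1, 0, 0, 0.6, 0, 0, 0],
    [1, 0, 0, 0.6, 0, 0, 0],
  ],
)

```text
time: 4.15
position: [0.5081, 0.0914, 0.0307]
ee_rot: [3.14, 0.002, 2.903]
wrist_force: [0.9, -0.2, 1.3]
grip_width: -0.0
```

>>> arm_command(
  increments=[
    [1, 0, 0, 0.1, 0, 0, 0],
    [1, 0, 0, 0.15, 0, 0, 0],
    [1, 0, 0, 0.15, 0, 0, 0],
  ],
)

```text
time: 4.4
position: [0.5087, 0.0913, 0.0296]
ee_rot: [3.14, 0.003, 2.903]
wrist_force: [2.1, -0.4, 5.3]
grip_width: -0.0
```

```bash
python3 -c "
from h import *
p=vision.camera('wrist'); save(p,'w3.png')
plan([0.509,0.092,0.031],166.3)"
```

```text
t 4.45 pos [0.5087 0.0913 0.0296] rpy [179.9   0.2 166.3] F [1.16 0.64 4.94] grip 0.0
shift cm [-0.02  0.08 -0.14] turn [0.1  0.17 0.01] rows 0.0
```

View pics/w3.png

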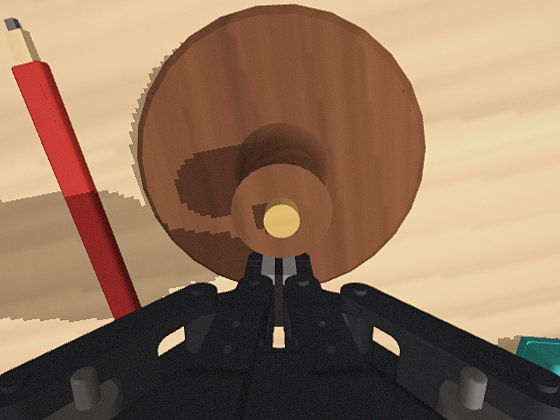

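```bash
python3 -c "
from h import *
p=vision.camera('wrist'); H=np.array(p['hand_eye']);K=np.array(p['K']);print(H,K)
def pj(X,pos,rpy):
    q=Ro.from_euler('xyz',rpy).inv().apply(np.array(X)-pos); c=np.linalg.inv(H)@np.r_[q,1]; u=K@c[:3]; return np.round(u[:2]/u[2],1)
for X in ([.4642,.1029,.073],[.4642+.0066,.1029-.0016,.073]):
  for pos,rpy in (([.4967,.1065,.0630],[-3.138,-.006,2.903]),([.5069,.0913,.0366],[3.141,0,2.903]),([.5087,.0913,.0296],[3.139,.003,2.903])): print(pj(X,np.array(pos),rpy))
"
```

```text
[[ 2.62296296e-04 -9.65354512e-01 -2.60941749e-01  6.71716432e-02]
 [ 9.99999866e-01  3.69922136e-04 -3.63336811e-04  2.52419834e-05]
 [ 4.47276959e-04 -2.60941619e-01  9.65354480e-01 -1.27416588e-01]
 [ 0.00000000e+00  0.00000000e+00  0.00000000e+00  1.00000000e+00]] [[316.14504145   0.         278.36033493]
 [  0.         316.14504145 204.74331374]
 [  0.           0.           1.        ]]
[249.6 216.1]
[282.4 199.3]
[281.6 200. ]
[250.  232.6]
[282.4 221.1]
[281.5 223.5]
```

>>> arm_command(
  increments=[
    [1, 0, 0, 0, 0, 0, 0],
    [1, 0, 0, 0, 0, 0, 0],
    [1, 0, 0, 0, 0, 0, 0],
  ],
)

```text
time: 4.75
position: [0.5087, 0.0913, 0.0296]
ee_rot: [3.14, 0.003, 2.903]
wrist_force: [2.7, 0.5, 4.6]
grip_width: -0.002
```

```bash
python3 -c "
from h import *
p=vision.camera('scene'); save(p,'s3.png',(240,120,440,270),4)
plan([0.509,0.092,0.031],166.3)"
```

```text
t 4.8 pos [0.5087 0.0913 0.0296] rpy [179.9   0.2 166.3] F [ 1.26 -0.72  5.35] grip 0.0
shift cm [-0.02  0.07 -0.14] turn [0.1  0.17 0.01] rows 0.0
```

View pics/s3.png

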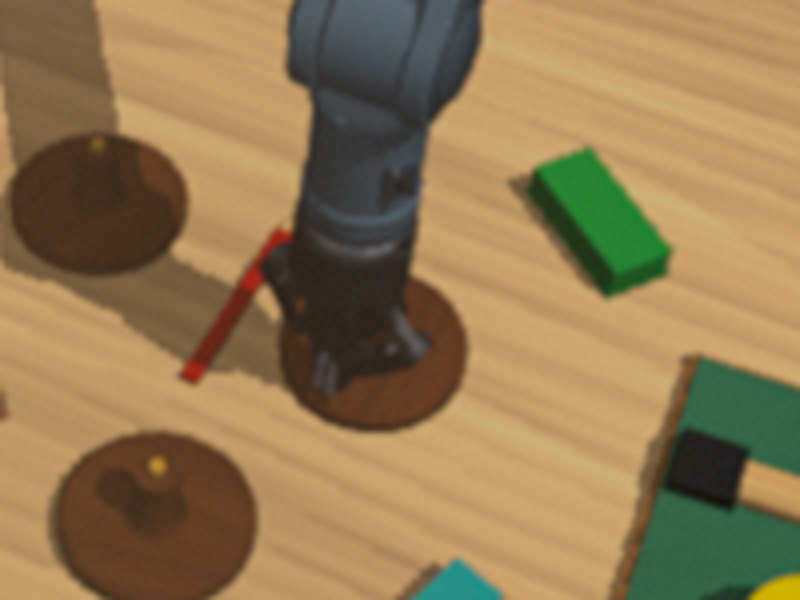

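>>> arm_command(
  increments=[
    [1, 0, 0, -1, 0, 0, 0],
    [1, 0, 0, -3, 0, 0, 0],
    [1, 0, 0, -5, 0, 0, 0],
    [1, 0, 0, -5, 0, 0, 0],
  ],
)

```text
time: 5.13
position: [0.5084, 0.0912, 0.0816]
ee_rot: [3.139, 0.003, 2.903]
wrist_force: [0.7, -0.1, 0.1]
grip_width: 0.002
```

```bash
python3 -c "
from h import *
p=vision.camera('wrist'); save(p,'w4.png')
plan([0.464,0.103,0.16],166.3)"
```

```text
t 5.18 pos [0.5075 0.0913 0.0802] rpy [1.799e+02 1.000e-01 1.663e+02] F [ 1.3  -0.1  -0.39] grip -0.0
shift cm [ 4.49  0.13 -7.99] turn [0.1  0.1  0.02] rows 2.2
```

View pics/w4.png

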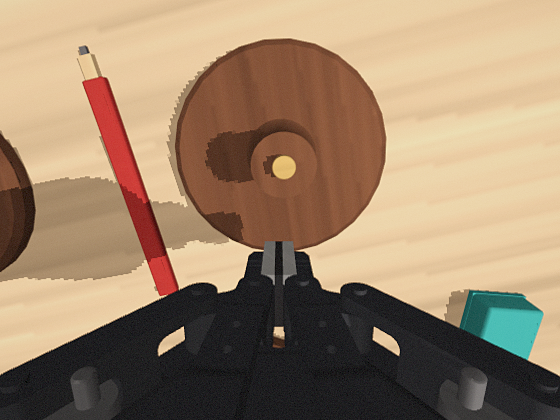

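>>> arm_command(
  increments=[
    [1, 0, 0, -3, 0, 0, 0],
    [-1, 0.5, 0, -4.5, 0, 0, 0],
    [-1, 3.5, 0.1, -4.5, 0, 0, 0],
    [-1, 4.5, 0.1, -4.5, 0, 0, 0],
    [-1, 4.5, 0.1, -4.5, 0, 0, 0],
  ],
)

```text
time: 5.6
position: [0.4588, 0.103, 0.1218]
ee_rot: [-3.14, -0.006, 2.906]
wrist_force: [-0.6, 0.8, -0.5]
grip_width: 0.561
```

```bash
cat >> h.py <<'E'
def wpj(X,p,o):
    H=np.array(p['hand_eye']);K=np.array(p['K'])
    q=Ro.from_euler('xyz',o['ee_rot']).inv().apply(np.array(X)-o['position']); c=np.linalg.inv(H)@np.r_[q,1]; u=K@c[:3]; return np.round(u[:2]/u[2],1)
def wray(uv,p,o):
    H=np.array(p['hand_eye']);K=np.array(p['K']);R=Ro.from_euler('xyz',o['ee_rot'])
    e=R.apply(H[:3,3])+o['position']; d=R.apply(H[:3,:3]@np.linalg.inv(K)@[uv[0],uv[1],1]); return e,d
def won(uv,p,o,z): e,d=wray(uv,p,o); return np.round(e+d*(z-e[2])/d[2],4)
E
python3 -c "
from h import *
o=status.get_obs()
p=vision.camera('wrist'); save(p,'w5.png'); print(wpj([.4642,.1029,.073],p,o)); print(won((283.5,167.5),p,dict(position=np.array([.5075,.0912,.0805]),ee_rot=[3.14,.001,2.903]),.073))
plan([0.464,0.103,0.13],166.3)"
```

```text
[280.5 245.4]
[0.4621 0.1045 0.073 ]
t 5.65 pos [0.4608 0.1027 0.1221] rpy [-179.9   -0.2  166.4] F [ 0.   -0.94 -0.23] grip 0.65
shift cm [-0.3   0.11 -0.79] turn [-0.09 -0.2   0.14] rows 0.2
```

View pics/w5.png

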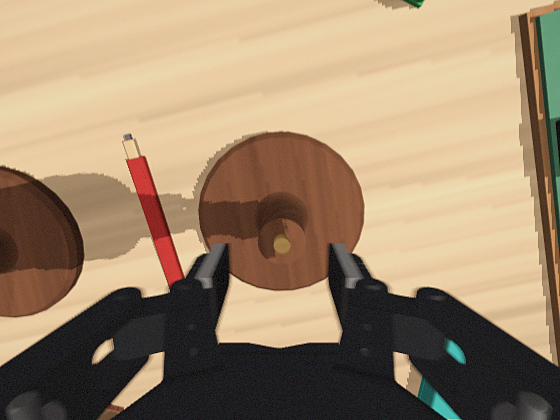

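>>> arm_command(
  increments=[
    [-1, -0.1, 0.1, 1, 0, 0, 0],
    [-1, -0.2, 0.1, 3, 0, 0, 0],
    [-1, -0.2, 0.1, 5.5, 0, 0, 0],
    [-1, -0.2, 0.1, 5.5, 0, 0, 0],
  ],
)

```text
time: 5.98
position: [0.4626, 0.1015, 0.0639]
ee_rot: [-3.135, -0.007, 2.902]
wrist_force: [-1.6, -1.1, -0.5]
grip_width: 0.998
```

```bash
python3 -c "
from h import *
o=status.get_obs()
p=vision.camera('wrist'); save(p,'w6.png'); print(wpj([.463,.103,.073],p,o)) 
plan([0.463,0.1035,0.042],166.3)"
```

```text
[282.  286.2]
t 6.03 pos [0.4635 0.1016 0.0655] rpy [-179.7   -0.3  166.3] F [ 0.02  0.01 -0.22] grip 1.0
shift cm [0.08 0.19 2.35] turn [-0.31 -0.3  -0.02] rows 0.6
```

View pics/w6.png

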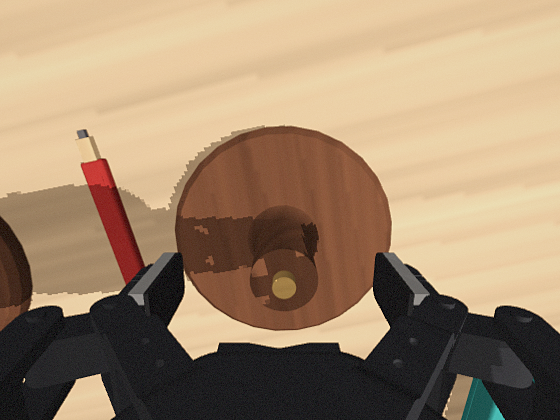

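>>> arm_command(
  increments=[
    [-1, 0, 0.2, 1.2, 0, 0, 0],
    [-1, 0, 0.2, 2.3, 0, 0, 0],
    [-1, 0, 0.2, 2.3, 0, 0, 0],
    [-1, 0, 0.2, 2.3, 0, 0, 0],
  ],
)

```text
time: 6.37
position: [0.4659, 0.1046, 0.0453]
ee_rot: [-3.141, -0.001, 2.902]
wrist_force: [-0.3, -0.2, 1.0]
grip_width: 1.002
```

>>> arm_command(
  increments=[
    [1, 0, 0, 0, 0, 0, 0],
    [1, 0, 0, 0, 0, 0, 0],
    [1, 0, 0, 0, 0, 0, 0],
    [1, 0, 0, 0, 0, 0, 0],
    [1, 0, 0, 0, 0, 0, 0],
  ],
)

```text
time: 6.78
position: [0.4662, 0.1048, 0.046]
ee_rot: [3.141, 0.0, 2.903]
wrist_force: [-0.1, -0.0, 3.6]
grip_width: 0.337
```

>>> arm_command(
  increments=[
    [1, 0, 0, 0, 0, 0, 0],
    [1, 0, 0, 0, 0, 0, 0],
    [1, 0, 0, -0.5, 0, 0, 0],
    [1, 0, 0, -1.5, 0, 0, 0],
    [1, 0, 0, -2, 0, 0, 0],
  ],
)

```text
time: 7.2
position: [0.4658, 0.105, 0.0661]
ee_rot: [-3.142, -0.0, 2.903]
wrist_force: [0.5, 0.0, -2.3]
grip_width: 0.335
```

```bash
python3 -c "
from h import *
p=vision.camera('wrist'); save(p,'w7.png')
plan([0.463,0.1035,0.16],166.3)"
```

```text
t 7.25 pos [0.4668 0.1053 0.067 ] rpy [1.799e+02 1.000e-01 1.663e+02] F [ 0.12 -0.19 -0.63] grip 0.34
shift cm [ 0.31 -0.25 -9.3 ] turn [0.08 0.1  0.02] rows 2.2
```

View pics/w7.png

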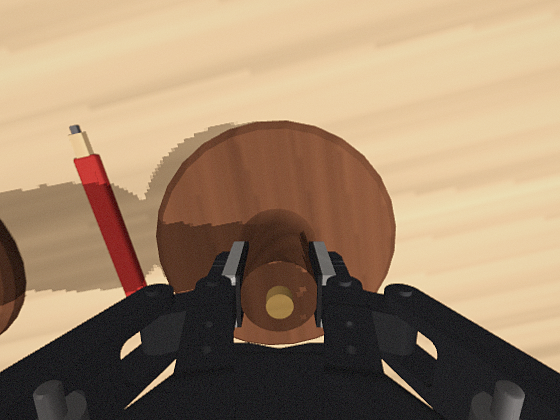

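```bash
python3 -c "
from h import *
o=status.get_obs()
p=vision.camera('wrist'); print(won((279.5,306),p,o,.0945), o['position'])
plan([0.4375,-0.404,0.185],166.3)"
```

```text
[0.4643 0.1063 0.0945] [0.46678878 0.10533389 0.06699608]
t 7.3 pos [0.4669 0.1055 0.0666] rpy [1.799e+02 1.000e-01 1.663e+02] F [ 0.32  0.19 -2.31] grip 0.34
shift cm [ -9.21 -50.18 -11.9 ] turn [0.1  0.12 0.03] rows 12.6
```

>>> arm_command(
  increments=[
    [1, 0, 0, -3.5, 0, 0, 0],
    [1, 0, 0, -7, 0, 0, 0],
    [1, 0, 0, -10.5, 0, 0, 0],
    [1, 0, -2, -12, 0, 0, 0],
    [1, 0, -5, -12, 0, 0, 0],
  ],
)

```text
time: 7.72
position: [0.4586, 0.0601, 0.1904]
ee_rot: [3.134, 0.01, 2.909]
wrist_force: [0.5, -0.9, -2.1]
grip_width: 0.336
```

```bash
python3 -c "
from h import *
plan([0.4375,-0.404,0.185],166.3)"
```

```text
t 7.72 pos [0.4586 0.0601 0.1904] rpy [179.6   0.5 166.7] F [ 0.54 -0.86 -2.1 ] grip 0.34
shift cm [ -8.62 -45.66   0.28] turn [0.43 0.55 0.39] rows 11.1
```

>>> arm_command(
  increments=[
    [1, -0.6, -3, 0, 0, 0, 0],
    [1, -1.2, -6.5, 0, 0, 0, 0],
    [1, -1.9, -10, 0, 0, 0, 0],
    [1, -2.6, -13.5, 0, 0, 0, 0],
    [1, -3.2, -17, 0, 0, 0, 0],
  ],
)

```text
time: 8.13
position: [0.4444, -0.1177, 0.1855]
ee_rot: [3.141, 0.0, 2.903]
wrist_force: [0.6, 1.0, -2.5]
grip_width: 0.338
```

>>> arm_command(
  increments=[
    [1, -0.6, -3.4, 0, 0, 0, 0],
    [1, -1.2, -6.8, 0, 0, 0, 0],
    [1, -1.9, -10.2, 0, 0, 0, 0],
    [1, -2.6, -13.6, 0, 0, 0, 0],
    [1, -3.2, -16.5, 0, 0, 0, 0],
  ],
)

```text
time: 8.55
position: [0.4362, -0.2864, 0.1854]
ee_rot: [-3.141, 0.0, 2.902]
wrist_force: [0.0, -0.8, -2.1]
grip_width: 0.335
```

```bash
python3 -c "
from h import *
plan([0.4375,-0.404,0.17],166.3)"
```

```text
t 8.55 pos [ 0.4362 -0.2864  0.1854] rpy [-180.     0.   166.3] F [ 0.   -0.78 -2.13] grip 0.33
shift cm [ -2.92 -11.39   1.55] turn [-0.03  0.01 -0.04] rows 2.8
```

>>> arm_command(
  increments=[
    [1, -0.7, -3, 0, 0, 0, 0],
    [1, -1.5, -6, 0, 0, 0, 0],
    [1, -2.2, -9, 0, 0, 0, 0],
    [1, -2.6, -10.6, 0, 0, 0, 0],
    [1, -2.6, -10.6, 0, 0, 0, 0],
  ],
)

```text
time: 8.97
position: [0.4353, -0.3987, 0.1858]
ee_rot: [-3.136, 0.0, 2.897]
wrist_force: [-0.1, -0.3, -3.1]
grip_width: 0.339
```

```bash
python3 -c "
from h import *
p=vision.camera('top'); save(p,'t8.png',(300,130,560,330),3)
p=vision.camera('scene'); save(p,'s8.png',(80,60,300,225),3.6)
o=status.get_obs();p=vision.camera('wrist'); save(p,'w8.png');print(o['position'])
plan([0.4375,-0.404,0.17],166.3)"
```

```text
[ 0.43650796 -0.3936008   0.18494609]
t 9.12 pos [ 0.4371 -0.3922  0.1848] rpy [ 1.799e+02 -1.000e-01  1.663e+02] F [-0.34  0.98 -3.2 ] grip 0.34
shift cm [-0.32 -1.14  1.47] turn [ 0.09 -0.08  0.03] rows 0.5
```

View pics/w8.png

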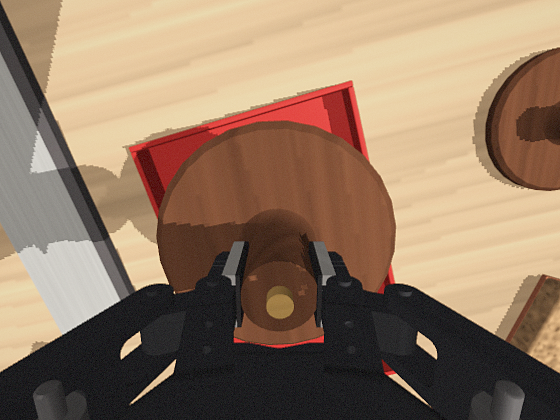

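View pics/s8.png

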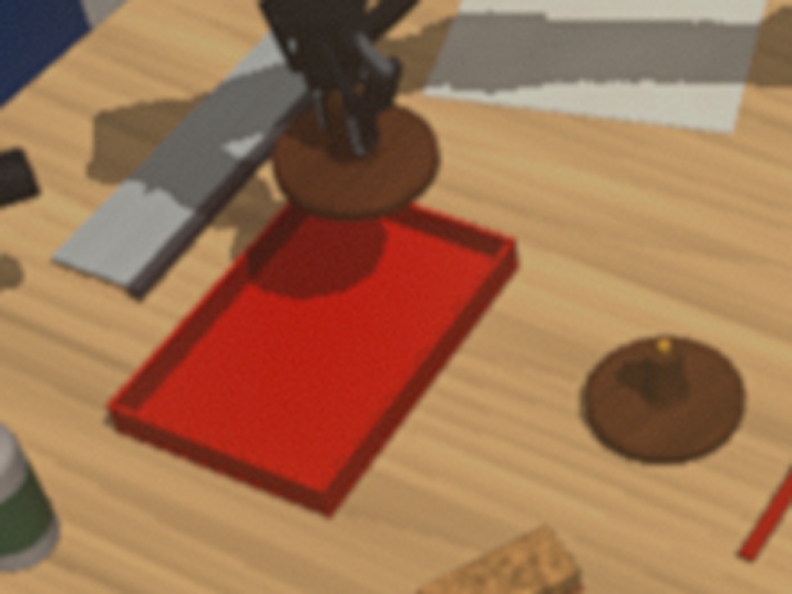

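View pics/t8.png

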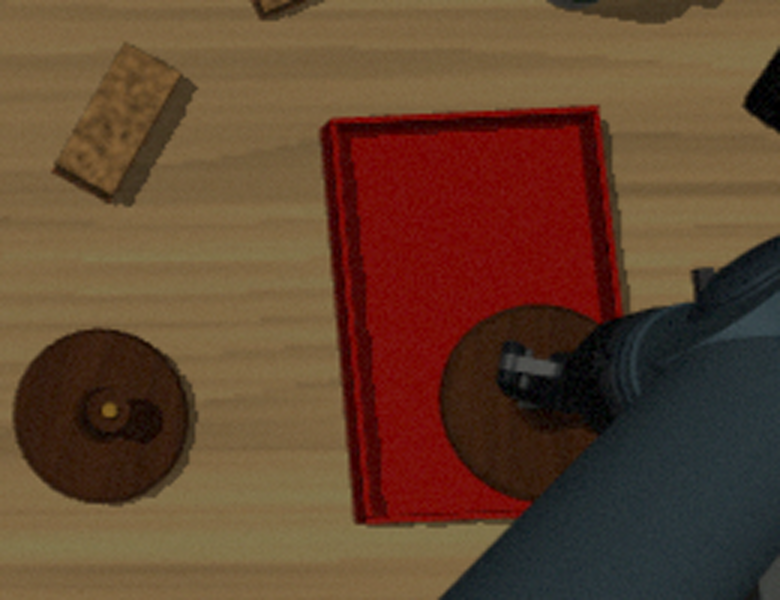

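```bash
python3 -c "
from h import *
p=vision.camera('wrist');o=dict(position=np.array([.4367,-.393,.1848]),ee_rot=np.radians([180,0,166.3]))
for u in [(132,148),(353,83)]: print(won(u,p,o,.035))
print(won((280,306),p,o,.185-.046+.074))
for u in [(326,123),(599,106),(358,522)]: print(onz('top',(300+u[0]/3,130+u[1]/3),.035))
for u in [(109,410),(328,500),(515,240)]: print(onz('scene',(80+u[0]/3.6,60+u[1]/3.6),.035))
"
```

```text
[ 0.3648 -0.5061  0.035 ]
[ 0.3579 -0.3107  0.035 ]
[ 0.4339 -0.3917  0.213 ]
[ 0.65054486 -0.29823446  0.035     ]
[ 0.66115104 -0.50129765  0.035     ]
[ 0.35621155 -0.3068021   0.035     ]
[ 0.6668144  -0.49251931  0.035     ]
[ 0.66100517 -0.29097502  0.035     ]
[ 0.36025059 -0.31013878  0.035     ]
```

>>> arm_command(
  increments=[
    [1, -0.7, -0.7, 2, 0, 0, 0],
    [1, -1.4, -1.4, 5, 0, 0, 0],
    [1, -1.4, -1.4, 8, 0, 0, 0],
    [1, -1.4, -1.4, 9, 0, 0, 0],
    [1, -1.4, -1.4, 9, 0, 0, 0],
  ],
)

```text
time: 9.58
position: [0.446, -0.406, 0.0919]
ee_rot: [3.137, -0.008, 2.905]
wrist_force: [-0.4, 1.2, -2.8]
grip_width: 0.338
```

```bash
python3 -c "
from h import *
p=vision.camera('scene'); save(p,'s9.png',(80,60,300,225),3.6)
p=vision.camera('wrist'); save(p,'w9.png')
plan([0.4475,-0.4075,0.053],166.3)"
```

```text
t 9.68 pos [ 0.4481 -0.4094  0.0959] rpy [180.   -0.  166.4] F [ 0.16  0.43 -1.58] grip 0.34
shift cm [0.1  0.17 4.29] turn [ 0.03 -0.    0.1 ] rows 1.0
```

View pics/s9.png

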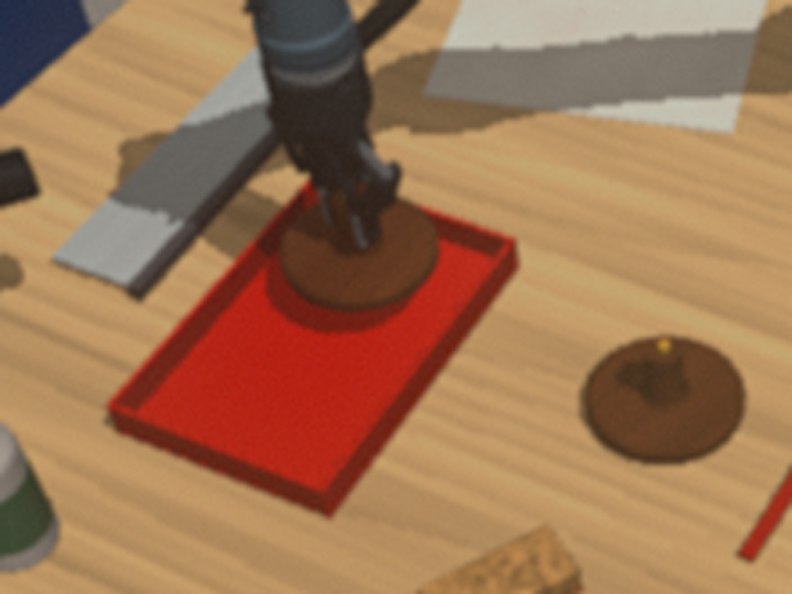

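View pics/w9.png

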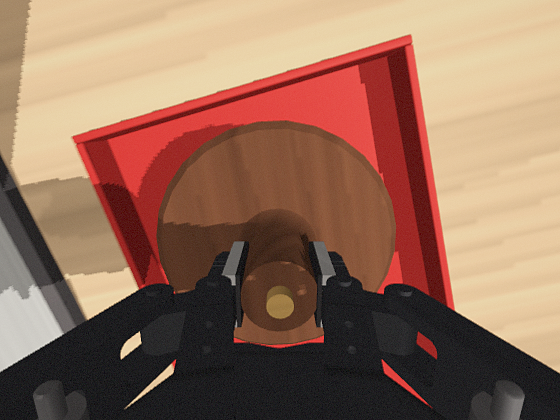

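>>> arm_command(
  increments=[
    [1, 0, 0.1, 1.5, 0, 0, 0],
    [1, 0, 0.1, 3, 0, 0, 0],
    [1, 0, 0.1, 4, 0, 0, 0],
    [1, 0, 0.1, 4.2, 0, 0, 0],
    [1, 0, 0.1, 4.2, 0, 0, 0],
  ],
)

```text
time: 10.1
position: [0.4471, -0.4084, 0.0522]
ee_rot: [3.14, -0.002, 2.903]
wrist_force: [-0.7, -0.1, -2.8]
grip_width: 0.338
```

>>> arm_command(
  increments=[
    [1, 0, 0, 0.15, 0, 0, 0],
    [1, 0, 0, 0.2, 0, 0, 0],
    [1, 0, 0, 0.2, 0, 0, 0],
  ],
)

```text
time: 10.35
position: [0.4479, -0.4097, 0.0518]
ee_rot: [-3.141, 0.001, 2.903]
wrist_force: [0.3, 0.2, -2.6]
grip_width: 0.339
```

>>> arm_command(
  increments=[
    [1, 0, 0, 0.15, 0, 0, 0],
    [1, 0, 0, 0.2, 0, 0, 0],
    [1, 0, 0, 0.2, 0, 0, 0],
  ],
)

```text
time: 10.6
position: [0.4483, -0.41, 0.0511]
ee_rot: [3.141, 0.001, 2.903]
wrist_force: [-0.8, 1.1, 4.6]
grip_width: 0.33
```

>>> arm_command(
  increments=[
    [0.2, 0, 0, -0.1, 0, 0, 0],
    [0, 0, 0, -0.1, 0, 0, 0],
    [-1, 0, 0, -0.1, 0, 0, 0],
    [-1, 0, 0, -0.1, 0, 0, 0],
    [-1, 0, 0, -0.1, 0, 0, 0],
  ],
)

```text
time: 11.02
position: [0.4479, -0.4092, 0.0504]
ee_rot: [-3.142, -0.0, 2.903]
wrist_force: [-1.0, -0.1, -0.8]
grip_width: 0.902
```

>>> arm_command(
  increments=[
    [-1, 0, 0, 0, 0, 0, 0],
    [-1, 0, 0, 0, 0, 0, 0],
    [-1, 0, 0, -2, 0, 0, 0],
    [-1, 0, 0, -5, 0, 0, 0],
    [-1, 0, 0, -8, 0, 0, 0],
  ],
)

```text
time: 11.43
position: [0.4468, -0.4085, 0.1301]
ee_rot: [3.141, -0.003, 2.903]
wrist_force: [1.2, -0.3, -0.1]
grip_width: 1.001
```

```bash
python3 -c "
from h import *
o=status.get_obs();p=vision.camera('wrist'); save(p,'w10.png');print(wpj([.4455,-.4085,.079],p,o))
p=vision.camera('scene'); save(p,'s10.png',(80,60,300,225),3.6)
plan([0.658,-0.144,0.17],149)"
```

```text
[277.8 233.4]
t 11.53 pos [ 0.4505 -0.4128  0.1359] rpy [-179.7    0.5  166.3] F [ 0.52 -0.57  0.12] grip 1.0
shift cm [-13.82  31.02  -3.42] turn [-0.17  0.58 17.28] rows 8.2
```

View pics/w10.png

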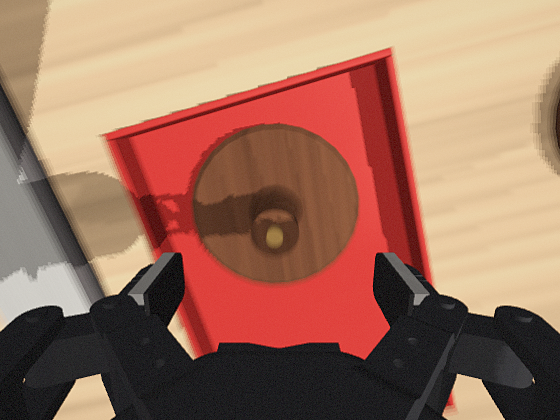

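View pics/s10.png

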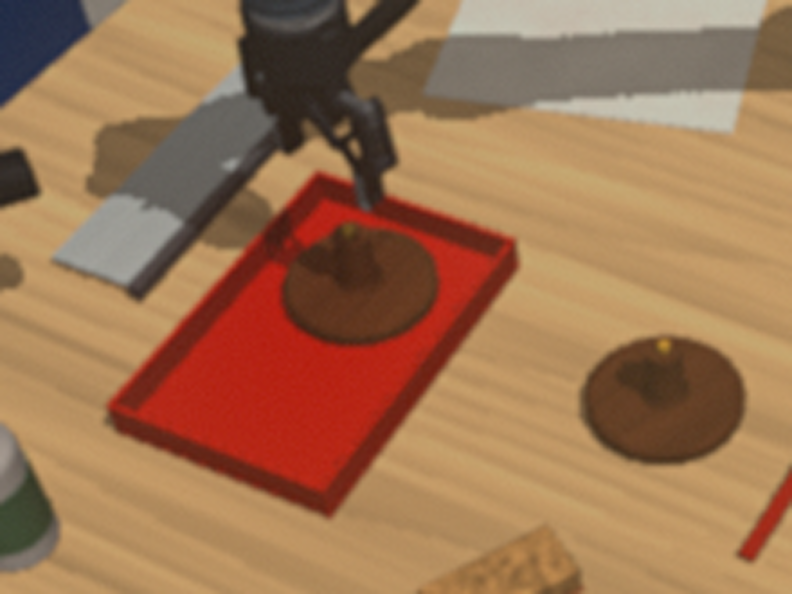

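>>> arm_command(
  increments=[
    [-1, 0, 0, -3, 0, 0, 0],
    [-1, -1.5, 3.2, -3.4, 0, 0, 4],
    [-1, -3, 6.6, -3.4, 0, 0, 8],
    [-1, -4.5, 10, -3.4, 0, 0, 12],
    [-1, -6, 13.5, -3.4, 0, 0, 17.3],
  ],
)

```text
time: 11.95
position: [0.5385, -0.2913, 0.1644]
ee_rot: [3.141, 0.0, 2.596]
wrist_force: [-0.3, -1.2, -0.0]
grip_width: 0.998
```

```bash
python3 -c "
from h import *
plan([0.658,-0.144,0.17],149)"
```

```text
t 11.95 pos [ 0.5385 -0.2913  0.1644] rpy [180.    0.  148.7] F [-0.27 -1.2  -0.01] grip 1.0
shift cm [-2.56 18.79 -0.55] turn [ 0.03  0.01 -0.28] rows 4.6
```

>>> arm_command(
  increments=[
    [-1, -0.6, 4, -0.3, 0, 0, 0],
    [-1, -1.2, 8, -0.3, 0, 0, 0],
    [-1, -1.8, 12, -0.3, 0, 0, 0],
    [-1, -2.4, 16, -0.3, 0, 0, 0],
    [-1, -2.5, 17.8, -0.3, 0, 0, 0],
  ],
)

```text
time: 12.37
position: [0.6553, -0.1442, 0.1662]
ee_rot: [3.137, -0.001, 2.61]
wrist_force: [0.1, 2.4, 0.3]
grip_width: 1.001
```

>>> arm_command(
  increments=[
    [-1, 0, 0, 0, 0, 0, 0],
    [-1, 0, 0, 0, 0, 0, 0],
  ],
)

```text
time: 12.53
position: [0.6517, -0.1499, 0.1662]
ee_rot: [-3.141, -0.002, 2.606]
wrist_force: [0.6, -1.2, 0.4]
grip_width: 1.004
```

```bash
python3 -c "
from h import *
o=status.get_obs();p=vision.camera('wrist'); save(p,'w11.png')
print([(np.round(d['at'],4),d['confidence']) for f in (vision.search_frame,vision.landmark_of) for d in f('sanding_block',p)])
plan([0.658,-0.144,0.08],149)"
```

```text
[(array([ 0.655 , -0.1426,  0.029 ]), 0.66), (array([ 0.7536, -0.2585,  0.0153]), 0.58), (array([ 0.7746, -0.2882,  0.0047]), 0.94), (array([ 0.6577, -0.1454, -0.0011]), 0.63)]
t 12.68 pos [ 0.6495 -0.1551  0.1672] rpy [-179.9   -0.   148.8] F [-0.42 -1.06  0.64] grip 1.0
shift cm [-0.15  1.41  8.72] turn [-0.1  -0.02 -0.19] rows 2.1
```

View pics/w11.png

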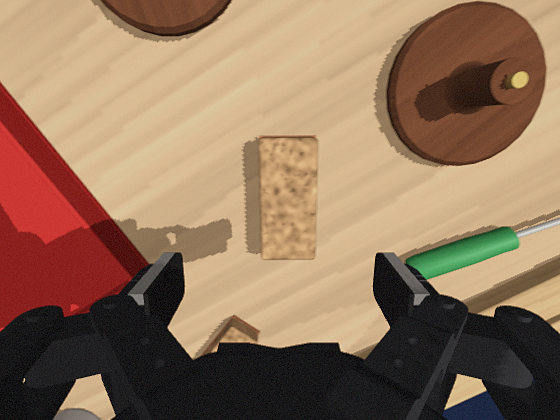

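```bash
python3 -c "
from h import *
p=vision.camera('wrist');o=dict(position=np.array([.6500,-.1540,.1670]),ee_rot=np.radians([180,0,148.9]))
c=[won(u,p,o,.03) for u in [(259.5,138),(318.5,138),(316,259),(262,259)]]; c=np.array(c);print(c,c.mean(0))
d=(c[0]+c[1]-c[2]-c[3])/2; print(np.degrees(np.arctan2(d[1],d[0])),np.linalg.norm(d),np.linalg.norm(c[0]-c[1]))
plan([0.6575,-0.1445,0.08],149)
"
```

```text
[[ 0.597  -0.1406  0.03  ]
 [ 0.622  -0.0992  0.03  ]
 [ 0.7149 -0.1537  0.03  ]
 [ 0.6896 -0.1957  0.03  ]] [ 0.655875 -0.1473    0.03    ]
149.42389505962566 0.10772930195633874 0.04836279561811953
t 12.73 pos [ 0.6496 -0.1554  0.1674] rpy [-179.9   -0.   148.8] F [-0.72 -0.24 -0.47] grip 1.0
shift cm [-0.12  1.35  8.74] turn [-0.08 -0.01 -0.22] rows 2.1
```

>>> arm_command(
  increments=[
    [-1, -0.1, 0.7, 2, 0, 0, 0],
    [-1, -0.1, 1.2, 5, 0, 0, 0],
    [-1, -0.1, 1.2, 8.5, 0, 0, 0],
    [-1, -0.1, 1.2, 10.5, 0, 0, 0],
    [-1, -0.1, 1.2, 10.5, 0, 0, 0],
  ],
)

```text
time: 13.15
position: [0.6528, -0.143, 0.0569]
ee_rot: [-3.137, -0.01, 2.598]
wrist_force: [-1.3, 0.8, -0.3]
grip_width: 1.0
```

```bash
python3 -c "
from h import *
o=status.get_obs();p=vision.camera('wrist'); save(p,'w12.png')
plan([0.6575,-0.146,0.02],149.4)"
```

```text
t 13.2 pos [ 0.6549 -0.1438  0.0598] rpy [-179.8   -0.3  148.9] F [-0.38 -0.25  0.37] grip 1.0
shift cm [-0.36 -0.04  3.98] turn [-0.16 -0.33 -0.54] rows 1.0
```

View pics/w12.png

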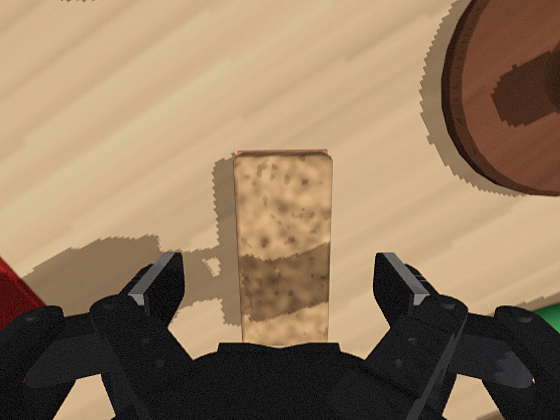

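>>> arm_command(
  increments=[
    [-1, -0.2, 0, 1.5, 0, 0, -0.5],
    [-1, -0.3, 0, 3, 0, 0, -0.5],
    [-1, -0.3, 0, 3.8, 0, 0, -0.5],
    [-1, -0.3, 0, 3.8, 0, 0, -0.5],
    [-1, -0.3, 0, 3.8, 0, 0, -0.5],
  ],
)

```text
time: 13.62
position: [0.6604, -0.1443, 0.024]
ee_rot: [-3.141, -0.001, 2.609]
wrist_force: [0.1, -0.3, -0.4]
grip_width: 1.0
```

>>> arm_command(
  increments=[
    [1, 0, 0, 0, 0, 0, 0],
    [1, 0, 0, 0, 0, 0, 0],
    [1, 0, 0, 0, 0, 0, 0],
    [1, 0, 0, 0, 0, 0, 0],
    [1, 0, 0, 0, 0, 0, 0],
  ],
)

```text
time: 14.03
position: [0.6618, -0.1446, 0.0257]
ee_rot: [3.141, 0.002, 2.61]
wrist_force: [0.4, 0.1, 2.8]
grip_width: 0.568
```

```bash
python3 -c "
from h import *
o=status.get_obs();p=vision.camera('wrist'); save(p,'w13.png')
plan([0.6575,-0.146,0.02],149.4)"
```

```text
t 14.08 pos [ 0.6618 -0.1446  0.0257] rpy [1.800e+02 1.000e-01 1.495e+02] F [ 0.71 -0.48  3.2 ] grip 0.57
shift cm [ 0.3  -0.33  0.57] turn [0.04 0.13 0.13] rows 0.2
```

View pics/w13.png

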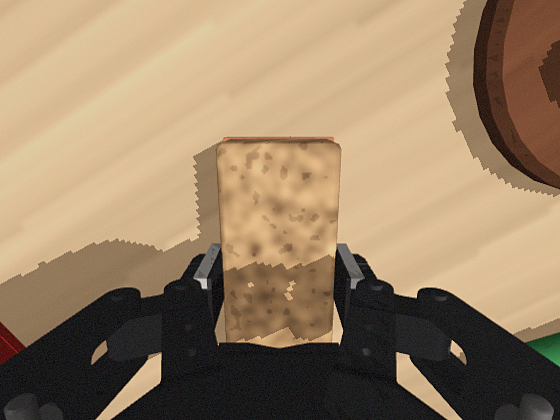

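>>> arm_command(
  increments=[
    [1, 0, 0, -0.5, 0, 0, 0],
    [1, 0, 0, -2, 0, 0, 0],
    [1, 0, 0, -5, 0, 0, 0],
    [1, 0, 0, -8, 0, 0, 0],
    [1, 0, 0, -11, 0, 0, 0],
  ],
)

```text
time: 14.5
position: [0.6599, -0.1443, 0.1358]
ee_rot: [-3.141, -0.001, 2.609]
wrist_force: [-0.1, -0.3, -1.1]
grip_width: 0.573
```

```bash
python3 -c "
from h import *
plan([0.585,-0.405,0.135],92)"
```

```text
t 14.5 pos [ 0.6599 -0.1443  0.1358] rpy [-1.800e+02 -1.000e-01  1.495e+02] F [-0.09 -0.33 -1.13] grip 0.57
shift cm [ -6.78 -26.26   0.09] turn [-8.00e-02 -5.00e-02  5.75e+01] rows 8.0
```

>>> arm_command(
  increments=[
    [1, -0.7, -2.8, 0, 0, 0, 6],
    [1, -1.4, -5.6, 0, 0, 0, 12],
    [1, -2.1, -8.4, 0, 0, 0, 18],
    [1, -2.8, -11.2, 0, 0, 0, 24],
    [1, -3.5, -14, 0, 0, 0, 30],
  ],
)

```text
time: 14.92
position: [0.6192, -0.2836, 0.1355]
ee_rot: [3.141, -0.0, 2.081]
wrist_force: [-0.5, -0.5, -0.6]
grip_width: 0.57
```

```bash
python3 -c "
from h import *
plan([0.585,-0.405,0.135],92)"
```

```text
t 14.92 pos [ 0.6192 -0.2836  0.1355] rpy [180.   -0.  119.2] F [-0.48 -0.54 -0.59] grip 0.57
shift cm [-8.93 -8.92  0.04] turn [ 0.03 -0.03 27.24] rows 3.8
```

>>> arm_command(
  increments=[
    [1, -2, -2, 0, 0, 0, 6],
    [1, -4, -4, 0, 0, 0, 12],
    [1, -6, -6, 0, 0, 0, 18],
    [1, -8.2, -8.2, 0, 0, 0, 24],
    [1, -8.4, -8.4, 0, 0, 0, 27],
  ],
)

```text
time: 15.33
position: [0.5827, -0.4054, 0.1363]
ee_rot: [-3.139, 0.007, 1.601]
wrist_force: [-2.0, -1.6, 0.4]
grip_width: 0.568
```

>>> arm_command(
  increments=[
    [1, 0, 0, 0, 0, 0, 0],
    [1, 0, 0, 0, 0, 0, 0],
  ],
)

```text
time: 15.5
position: [0.588, -0.397, 0.1348]
ee_rot: [3.141, -0.001, 1.615]
wrist_force: [0.0, -0.0, -1.0]
grip_width: 0.572
```

```bash
python3 -c "
from h import *
p=vision.camera('top'); save(p,'t14.png',(300,130,560,330),3)
p=vision.camera('wrist'); save(p,'w14.png')
plan([0.585,-0.405,0.06],92)"
```

```text
t 15.6 pos [ 0.5896 -0.3949  0.1344] rpy [ 1.80e+02 -1.00e-01  9.27e+01] F [ 0.08  1.12 -0.81] grip 0.57
shift cm [-1.01 -0.51  7.43] turn [ 0.04 -0.13  0.75] rows 1.8
```

View pics/w14.png

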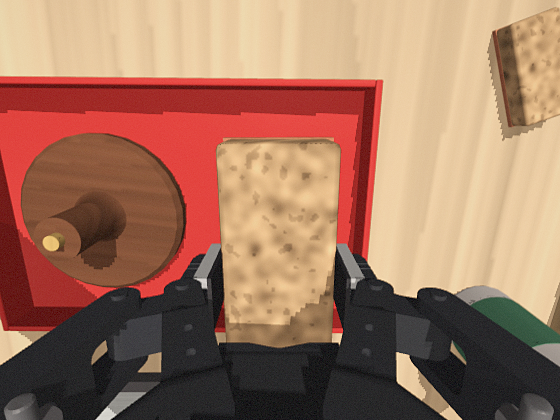

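View pics/t14.png

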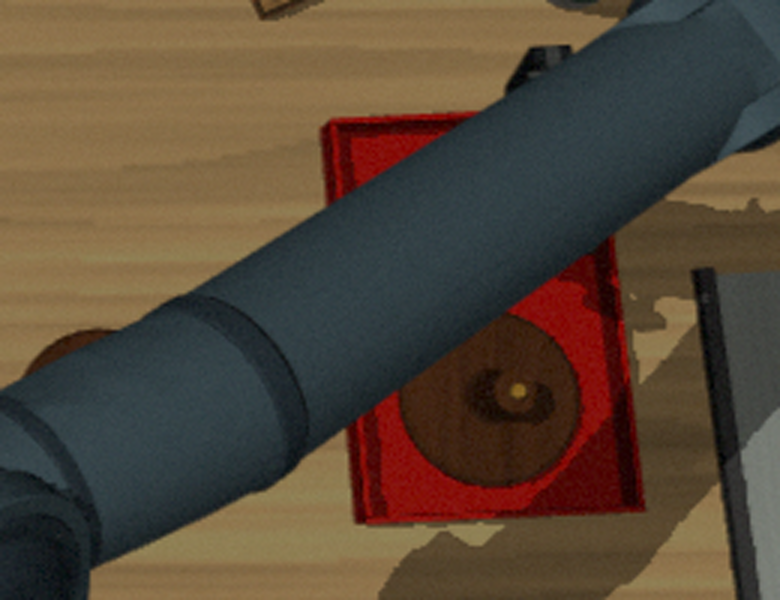

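>>> arm_command(
  increments=[
    [1, -0.5, -0.2, 1, 0, 0, 0.5],
    [1, -1, -0.5, 3, 0, 0, 0.7],
    [1, -1, -0.5, 6, 0, 0, 0.7],
    [1, -1, -0.5, 7, 0, 0, 0.7],
    [1, -1, -0.5, 7, 0, 0, 0.7],
  ],
)

```text
time: 16.02
position: [0.582, -0.4038, 0.0597]
ee_rot: [-3.136, -0.006, 1.604]
wrist_force: [0.2, 0.3, -0.5]
grip_width: 0.568
```

```bash
python3 -c "
from h import *
p=vision.camera('scene'); save(p,'s15.png',(80,60,300,225),3.6)
p=vision.camera('wrist'); save(p,'w15.png')
plan([0.585,-0.405,0.033],92)"
```

```text
t 16.12 pos [ 0.584  -0.4065  0.0641] rpy [-180.    -0.    91.9] F [-0.03 -0.04 -1.51] grip 0.57
shift cm [0.15 0.11 3.11] turn [-0.04 -0.05 -0.1 ] rows 0.7
```

View pics/w15.png

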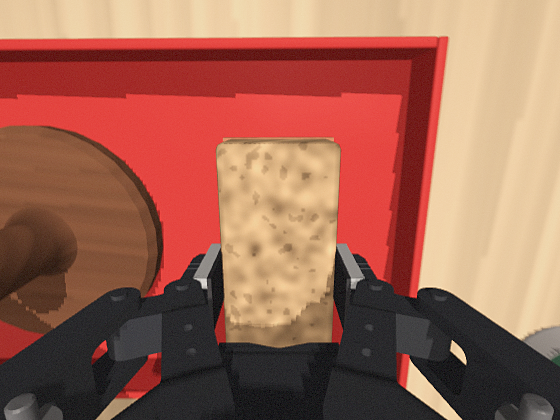

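View pics/s15.png

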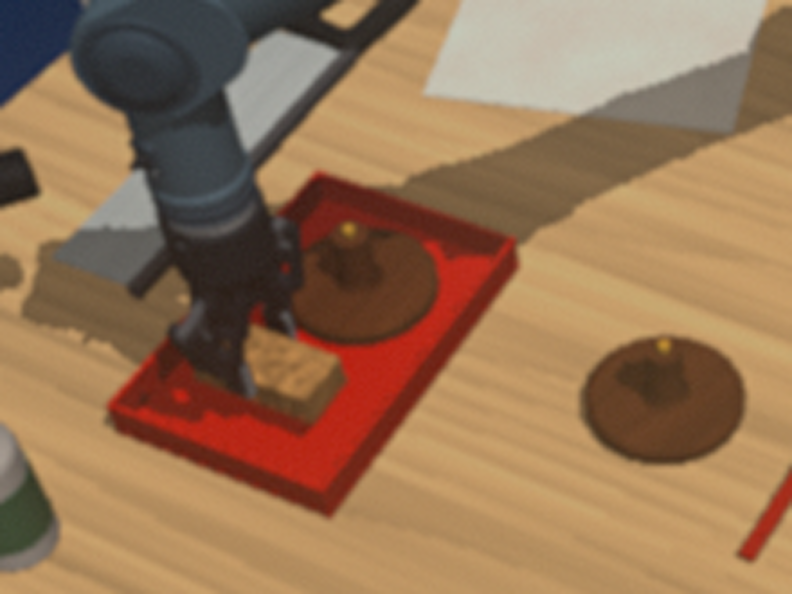

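>>> arm_command(
  increments=[
    [1, 0.1, 0.1, 1, 0, 0, 0],
    [1, 0.1, 0.1, 2, 0, 0, 0],
    [1, 0.1, 0.1, 2.8, 0, 0, 0],
    [1, 0.1, 0.1, 3.1, 0, 0, 0],
    [1, 0.1, 0.1, 3.1, 0, 0, 0],
  ],
)

```text
time: 16.53
position: [0.5839, -0.4056, 0.032]
ee_rot: [-3.14, -0.002, 1.603]
wrist_force: [-0.2, 0.6, -0.6]
grip_width: 0.568
```

>>> arm_command(
  increments=[
    [1, 0, 0, 0.1, 0, 0, 0],
    [1, 0, 0, 0.2, 0, 0, 0],
    [1, 0, 0, 0.2, 0, 0, 0],
  ],
)

```text
time: 16.78
position: [0.5847, -0.4067, 0.0318]
ee_rot: [3.141, 0.0, 1.602]
wrist_force: [-0.2, -0.1, -0.7]
grip_width: 0.568
```

>>> arm_command(
  increments=[
    [1, 0, 0, 0.1, 0, 0, 0],
    [1, 0, 0, 0.2, 0, 0, 0],
    [1, 0, 0, 0.2, 0, 0, 0],
  ],
)

```text
time: 17.03
position: [0.5849, -0.4068, 0.0307]
ee_rot: [3.141, 0.0, 1.603]
wrist_force: [-0.2, 1.5, 4.3]
grip_width: 0.57
```

>>> arm_command(
  increments=[
    [-0.5, 0, 0, -0.1, 0, 0, 0],
    [-0.7, 0, 0, -0.1, 0, 0, 0],
    [-0.7, 0, 0, -0.1, 0, 0, 0],
    [-0.7, 0, 0, -0.1, 0, 0, 0],
    [-0.7, 0, 0, -0.1, 0, 0, 0],
  ],
)

```text
time: 17.45
position: [0.5845, -0.4063, 0.0302]
ee_rot: [-3.141, -0.0, 1.603]
wrist_force: [-0.1, 0.2, 0.1]
grip_width: 0.851
```

>>> arm_command(
  increments=[
    [-0.7, 0, 0, -0.5, 0, 0, 0],
    [-0.7, 0, 0, -3, 0, 0, 0],
    [-0.7, 0, 0, -6, 0, 0, 0],
    [-0.7, 0, 0, -9, 0, 0, 0],
    [-0.7, 0, 0, -12, 0, 0, 0],
  ],
)

```text
time: 17.87
position: [0.5842, -0.4064, 0.1518]
ee_rot: [-3.141, -0.0, 1.602]
wrist_force: [1.1, -0.1, -1.3]
grip_width: 0.85
```

>>> arm_command(
  increments=[
    [-0.7, 0, 0, -3, 0, 0, 0],
    [-0.7, 0, 0, -6, 0, 0, 0],
    [-0.7, 0, 0, -6, 0, 0, 0],
    [-0.7, 0, 0, -6, 0, 0, 0],
  ],
)

```text
time: 18.2
position: [0.5854, -0.408, 0.214]
ee_rot: [3.137, 0.003, 1.602]
wrist_force: [-0.4, 0.1, -0.9]
grip_width: 0.851
```

```bash
python3 -c "
from h import *
p=vision.camera('scene'); save(p,'s16.png')
o=status.get_obs();p=vision.camera('wrist'); save(p,'w16.png');print(o['position'],o['wrist_force'])
p=vision.camera('top'); save(p,'t16.png')
for t in ('base_a','pencil','tape_measure','screwdriver','sanding_block'): print(t,[(np.round(d['at'],3).tolist(),round(d['confidence'],2)) for d in vision.landmark_of(t,p)])
"
```

```text
[ 0.58471385 -0.40676161  0.21158294] [ 0.08967366  0.50514702 -0.4016165 ]
base_a [([0.433, -0.124, -0.004], 0.9), ([0.447, -0.409, 0.005], 0.75)]
pencil [([0.46, 0.005, -0.001], 0.53), ([0.65, 0.032, 0.005], 0.4)]
tape_measure [([0.772, 0.191, -0.0], 0.59)]
screwdriver [([0.799, 0.019, -0.004], 0.58)]
sanding_block [([0.286, 0.201, 0.004], 0.94), ([0.773, -0.286, -0.001], 0.88), ([0.641, 0.218, -0.002], 0.66), ([0.459, 0.004, 0.002], 0.23)]
```

View pics/w16.png

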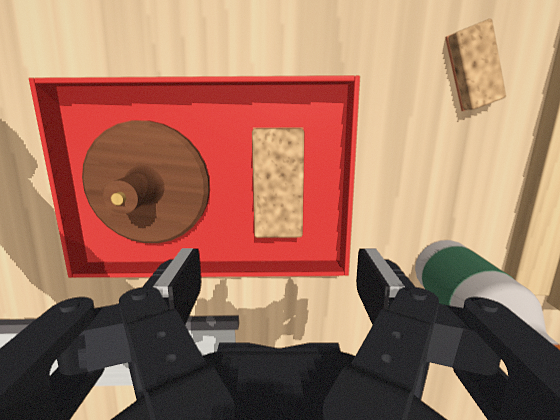

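View pics/s16.png

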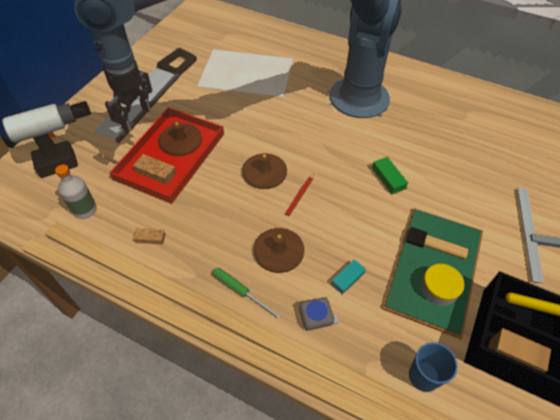

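```bash
python3 -c "
from h import *
print(workorder.finish_job(), status.get_obs()['time'])"
```

```text
the job is handed in; nothing more can be done
the job is handed in; nothing more can be done
```

The rocking base and the sanding block are in the red tray, and I handed the job in at about 18 s; no verdict is reported.

- **Finding the rocker:** I pressed the left-hand base (about 0.46, 0.10) near its rim with roughly 5 N. Its brass nub moved about 18–21 px in the wrist camera, which is a tilt of around 0.08 rad. It held that for about 0.5 s and came level when released. I did not press the other two bases, since this one rocked clearly.
- **Placing:** I gripped the base by its stem and stood it at the near end of the tray. I then laid the large cork block across the far end. The wrist force showed contact with the floor before I released each one.

**Last checks:**
- The final pictures show the base upright, about 63 mm from the tray's centre along its length and about 3 mm across it. The block lies flat beside it with clear gaps to the base and walls.
- The right-hand steady base, pencil, tape measure and screwdriver were found within about 5 mm of where they started, and nothing was touching the gripper.
- The top camera's network did not report the far steady base as a base, or the block in the tray. A low-confidence "pencil" appeared at the far base's old place instead. The scene picture shows both the far base and the block where they should be.

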